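# Tip the white-lined tube rest groove-up

### The arm

A 6-joint arm with a two-finger parallel gripper is mounted at the origin on the work surface. World frame = base frame: x ahead of the robot, y to its left, z up, the work surface at z = 0. Lengths are in m, angles in rad, forces in N, time in s.
With the tool pointing down it reaches from about 0.375 to 0.975 m from the base axis. Payload 3.8 kg.
Tool frame: the origin (TCP) lies between the finger pads; the fingertips stand 19 mm ahead of it and the grasp point (between the pads) is the TCP; z points along the fingers, y is the line along which they close (so a half turn about z gives the same grasp; the last joint's range is limited). The gripper opens to 88 mm and grips with 3 to 60 N. Pads are 18 mm wide; open, the fingers measure 123 mm over their backs; the gripper's body (75 mm by 187 mm) begins 45 mm behind the grasp point.
Start: joints at [1.163, 0.264, 1.604, -0, 1.274, -0.037], TCP at [0.245, 0.629, 0.258] pointing down, gripper open.
Joint ranges: [-2.63, 2.63], [-0.94, 2.18], [0.31, 2.57], [-1.31, 4.45], [0, 2.66], [-2.55, 2.55]. Speed limits (rad/s): [2.57, 2.57, 3.14, 3.14, 3.14, 3.14].

### API

Orientations are given as [roll, pitch, yaw] about the fixed x, y, z axes, in that order (R = Rz(yaw) Ry(pitch) Rx(roll)).
In Python, from plant import env gives the robot as it stands.
- The arm moves only by the tool creep_tool, called after "Request:" as name(argument=value, ...) on one line, values as JSON. Schema: {"type":"object","properties":{"plan":{"type":"array","items":{"type":"object","properties":{"xyz":{"type":"array","items":{"type":"number"},"minItems":3,"maxItems":3},"r":{"type":"array","items":{"type":"number"},"minItems":3,"maxItems":3}},"additionalProperties":false},"minItems":1,"maxItems":8},"jaw":{"type":"number"},"clamp_n":{"type":"number"},"only":{"type":"string"},"quiet":{"type":"boolean"},"lines":{"type":"string"}},"required":["plan"],"additionalProperties":false}. plan is a list of rows, 1 to 8 of them, each an object with the fields xyz (a list: dx, dy, dz in parts of the range, where 1.0 means 0.5 m), r (a list: a rotation vector rx, ry, rz in fractions of the full range, 1 being pi rad); a field left out counts as zero; each row is the pose to reach, as a shift and turn from the pose commanded when the call began, along the tool's axes at that moment; what a row does not reach only later rows make up. A row lasts 1/10 s, in which the tool goes at most 0.05 m and 0.15 rad, less where a joint would pass 70% of its speed; a pose out of reach is approached as far as the arm can. jaw is the finger opening in m, set as the call begins (left out keeps the last). The fingers move at their own pace and stop on an object; clamp_n is the grip in N (left out, the last holds). Time passes only in rows, so rows that do not move let the fingers close. The tool returns the time, the measured TCP pose, the force, the opening and the grip force at its end. only (a regular expression) keeps the lines of the reply that match it, lines (a string "A,B") keeps lines A to B, and quiet returns only ok. A shift or turn number past 1, either way, is cut back to 1. Input that does not fit is refused with a message, and nothing moves.
- env.read_state(): the state, without advancing time (a new reading comes with each control period).
- env.read_camera(name): name is "scene" or "top" or "wrist"; returns (picture, depth): 400x640x3 uint8, red, green, blue; 400x640 float32, m along the optical axis (not along the pixel's ray), 0 where there is no reading.
- env.camera_params(name): a dict with "camera_matrix" (3x3 intrinsics, pixels), "R" (3x3) and "t" (3): a world point X has camera coordinates R X + t; the wrist camera has in their place "T_tool_cam" (4x4, takes a point from camera to tool coordinates, whose origin is the TCP and whose axes are the flange's). Camera axes: x right, y down, z forward; pixel columns grow to the right and rows downward; lengths in m; the calibration is good to about 2 mm. A picture is of the moment at which its call begins: read the wrist's pose just before it. camera_params takes no time and is no camera call.
- env.hand_in(): hands the job in; it is judged then, once.
The state is a dict: "clock": time; "joint_positions": joint angles; "qd": joint speeds; "effort": joint torques, N m; "tool_pos": TCP position; "ee_rot": TCP orientation; "wrist_force": force on the tool from outside, world axes, zero at the start; "wrist_torque": the same for the moment, N m; "finger_gap": finger opening in m; "grasp_force": force on a finger pad.
Only numpy, scipy, OpenCV 4.12 (cv2) and the standard library are available. Lean on these libraries where they do the work, as an engineer would, in place of code of your own. Each camera call takes 0.05 s, during which the arm holds its last target. There are 200 camera calls.

### The job

On the glassblower's bench stand three dark wooden tube rests, each with a grooved lining on one side. Tip the one with the white lining a quarter turn over its bottom edge, right where it stands and without hoisting it into the air, so that it lies flat on the bench with its white grooved face up, ready to take a hot tube. Leave the brass-lined and the black-lined rests standing where they are.

Things in the scene. Friction and masses are not known exactly. Their poses are not given: they have to be found in the camera images.
- white_rest: Loose dark wood block, about 0.24 kg, standing on end: 60 mm deep (x), 46 wide (y), 90 tall (z). A white lining 12 mm thick (part of the 60) covers the +x side face, with a groove 16 wide, 7 deep down its middle; seen from above it is a white strip along one side of the top. Origin: centre of the underside as it stands at first; x points out of the white face, sideways at first, any direction.
- white_rest_mid (a point): Centre of the white-lined rest, 45 mm from its origin along z: 45 mm above the bench standing, 30 lying white face up. A push straight into the white face at 78 mm up tips it over the far bottom edge, hardly sliding; past 34 degrees it falls by itself, its centre ending some 75 mm farther along the push. Other things start over 150 mm from it.
- brass_rest: Bystander, left standing: block of the same make and size (60 x 46 x 90 mm tall) as the white-lined rest, its +x side face lined in brass instead. Origin: centre of its underside, z up.
- black_rest: Bystander, left standing: block of the same make and size (60 x 46 x 90 mm tall) as the white-lined rest, its +x side face lined in black instead. Origin: centre of its underside, z up.

How it is judged:
At the end, for the whole second after the job is handed in: The white-lined rest lies still, white face up within 10 degrees, its centre 20 to 40 mm above the bench and within 150 mm of where it started; the brass-lined and black-lined rests stand upright within 10 degrees, within 25 mm of where they were (angle between white_rest's own x axis and vertical below 0.17 rad and height (world z) of white_rest_mid between 0.02 and 0.04 m and distance of white_rest_mid from where it was at the start of the episode below 0.15 m and linear speed of white_rest below 0.02 m/s and angular speed of white_rest below 0.2 rad/s and distance of each of brass_rest, black_rest from where it was at the start of the episode below 0.025 m and angle between each of brass_rest, black_rest's own z axis and vertical below 0.17 rad); the robot touches nothing.
It fails at once if The brass-lined or the black-lined rest is shoved more than 25 mm or tipped by more than 20 degrees (distance of any of brass_rest, black_rest from where it was at the start of the episode above 0.025 m or angle between any of brass_rest, black_rest's own z axis and vertical above 0.35 rad).
It fails at once if The white-lined rest is hoisted up: its centre higher than 130 mm above the bench (height (world z) of white_rest_mid above 0.13 m).
It also fails if it takes over 29 s, if anything falls off the work surface, if the arm or the gripper's body presses on something with over 40 N, if the wrist force passes 120 N, or if a joint passes its speed limit or range.

## Working session

There is one attempt and no reset: what is moved stays moved. The work goes in short steps, Python scripts to look and compute and a tool call to move; the robot and the scene stay as the last step left them, time stands still between calls to the robot, and variables do not carry over. Pictures are saved under pics/ and viewed, at most 10 in all, crops included, and the job is handed in when it is done.

```bash
mkdir -p pics; ls
```

Run:
```python
from plant import env
import cv2,numpy as np
s=env.read_state();print(s)
for n in("top","scene"):
    p,d=env.read_camera(n);cv2.imwrite(f"pics/{n}0.png",p[:,:,::-1]);np.savez(f"pics/{n}0.npz",p=p,d=d)
    print(env.camera_params(n))
```

```text
pics
plant.py
{'clock': 0.0, 'joint_positions': array([ 1.16309645e+00,  2.64726690e-01,  1.60534325e+00, -1.97361879e-06,
        1.27369588e+00, -3.68993516e-02]), 'qd': array([-6.41203200e-04, -1.28893905e-03,  4.18163469e-04, -2.93930140e-04,
        3.54822532e-04,  5.53033983e-05]), 'effort': array([ 8.47426563e-04, -5.02113891e+01, -3.56882894e+01,  7.28974747e-02,
        2.91478273e-02, -1.80360016e-04]), 'tool_pos': array([0.24433585, 0.62852227, 0.25642239]), 'ee_rot': array([-3.13942089e+00, -7.82857758e-05,  2.77079262e+00]), 'wrist_force': array([ 0.47632967, -0.58286198,  0.47936282]), 'wrist_torque': array([0.00638905, 0.04385577, 0.01489951]), 'grasp_force': 0.0, 'finger_gap': 0.0881714648585184}
{'camera_matrix': array([[363.42894854,   0.        , 315.49821139],
       [  0.        , 363.42894854, 198.25113536],
       [  0.        ,   0.        ,   1.        ]]), 'R': array([[-0.01641387, -0.9998638 ,  0.00172019],
       [-0.98588217,  0.01589758, -0.16668419],
       [ 0.16663414, -0.00443184, -0.98600883]]), 't': array([0.00626139, 0.54267787, 0.71300834])}
{'camera_matrix': array([[481.08774288,   0.        , 327.7393101 ],
       [  0.        , 481.08774288, 201.06679315],
       [  0.        ,   0.        ,   1.        ]]), 'R': array([[-0.61979395,  0.78463366,  0.01433463],
       [ 0.66967482,  0.53833274, -0.51159895],
       [-0.40913456, -0.3074864 , -0.85910479]]), 't': array([ 0.2975476 , -0.31333416,  1.29607208])}
```

View pics/top0.png

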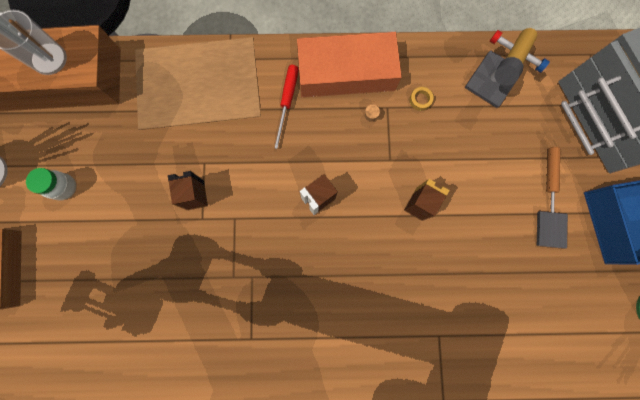

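View pics/scene0.png

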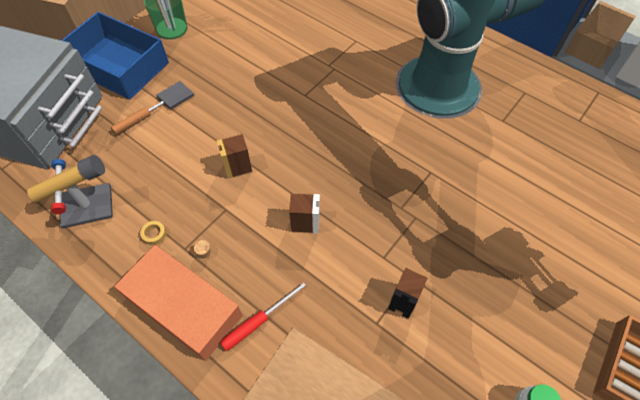

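The top view shows the black-lined rest at (187,190), the white-lined one at (318,194) with its white side to the lower left (-x,+y), and the brass-lined one at (428,200). The way up-right of the white one is clear. Next I measure it.

Create h.py:
```python
import numpy as np
from plant import env
def cloud(n,d):
    c=env.camera_params(n);K=c["camera_matrix"];v,u=np.mgrid[:400,:640]
    P=np.stack([(u-K[0,2])/K[0,0]*d,(v-K[1,2])/K[1,1]*d,d],-1)
    return (P-c["t"])@c["R"]
```

Run:
```python
from h import *
import cv2
from scipy.spatial.transform import Rotation as Ro
for n,b in(("top",(295,170,345,220)),("scene",(280,185,330,240))):
    f=np.load(f"pics/{n}0.npz");X=cloud(n,f["d"]);p=f["p"].astype(int)
    x0,y0,x1,y1=b;X=X[y0:y1,x0:x1];p=p[y0:y1,x0:x1]
    m=(f["d"][y0:y1,x0:x1]>0)&(X[...,2]>.082)&(X[...,2]<.1)
    w=m&(p.min(-1)>110)&(p.max(-1)-p.min(-1)<50)
    r=cv2.minAreaRect((X[m][:,:2]*1000).astype(np.float32))
    cm=np.array(r[0])/1000; wc=X[w].mean(0); e=wc[:2]-cm
    print(n,m.sum(),w.sum(),"z",np.median(X[m][:,2]),"rect",r,"white",wc,"dir deg",np.degrees(np.arctan2(e[1],e[0])),np.linalg.norm(e))
    lo=(X[...,2]>.02)&(X[...,2]<.078)&(p.min(-1)>110)&(p.max(-1)-p.min(-1)<50)
    if lo.sum()>10:
        q=X[lo];U,S,V=np.linalg.svd(q-q.mean(0));print("face",lo.sum(),q.mean(0),V[2])
s=env.read_state();print(s["tool_pos"],Ro.from_euler("xyz",s["ee_rot"]).as_matrix().round(3))
```

```text
top 686 135 z 0.0895178473909631 rect ((549.0990600585938, -8.344978332519531), (46.424346923828125, 59.96698760986328), 35.724613189697266) white [0.53536049 0.01021831 0.08918112] dir deg 126.50490985723746 0.023094242565240834
face 43 [0.53189465 0.01399909 0.05226091] [-0.56747321  0.82331894  0.01095822]
scene 572 105 z 0.08883820381803698 rect ((550.4292602539062, -9.442955017089844), (48.48992919921875, 60.291690826416016), 34.94160461425781) white [0.53843476 0.01061192 0.08857086] dir deg 120.88296633760945 0.02336805743419875
face 98 [0.54836767 0.02054774 0.05257703] [ 0.47755167 -0.87795344 -0.03379597]
[0.24436271 0.62857248 0.25652538] [[-0.932  0.362 -0.001]
 [ 0.362  0.932 -0.002]
 [ 0.    -0.002 -1.   ]]
```

White rest: centre about (0.549, -0.009), outward direction 125.5°, top at 89 mm, 46x60 mm, all as expected. The push goes along -54.5°, with the fingers closed, tool y at 35.5° (a turn of +0.58 about tool z), from about (0.500, 0.060). I travel high first.

The rows are not in the units I measure in: shifts go in shares of 0.5 m and turns go in shares of pi rad. I convert before sending: -0.266 m is -0.532, -0.033 m is -0.066, 0.08 rad is 0.0255.

Request:
creep_tool(plan=[{"xyz":[-0.066, -0.066, 0], "r":[0, 0, 0.0255]}, {"xyz":[-0.132, -0.132, 0], "r":[0, 0, 0.0509]}, {"xyz":[-0.2, -0.2, 0], "r":[0, 0, 0.0764]}, {"xyz":[-0.266, -0.266, 0], "r":[0, 0, 0.1019]}, {"xyz":[-0.332, -0.332, 0], "r":[0, 0, 0.1273]}, {"xyz":[-0.4, -0.4, 0], "r":[0, 0, 0.1528]}, {"xyz":[-0.466, -0.466, 0], "r":[0, 0, 0.1783]}, {"xyz":[-0.532, -0.532, 0], "r":[0, 0, 0.1849]}], jaw=0, clamp_n=10)

```text
clock: 0.9
tool_pos: [0.3962, 0.2829, 0.2574]
ee_rot: [-3.141, 0.0, 2.188]
wrist_force: [-0.0, 0.7, 0.1]
finger_gap: 0.0263
grasp_force: 0.0
```

Run:
```python
from h import *
from scipy.spatial.transform import Rotation as Ro
s=env.read_state();R=Ro.from_euler("xyz",s["ee_rot"]).as_matrix()
print(s["tool_pos"],R.round(3),R.T@(np.array([.500,.060,.256])-s["tool_pos"]))
```

```text
[0.39620428 0.28288524 0.25735926] [[-0.579  0.815 -0.   ]
 [ 0.815  0.579 -0.   ]
 [-0.    -0.    -1.   ]] [-0.24183341 -0.0443608   0.00139665]
```

To row units: -0.242 m is -0.484, -0.2 m is -0.4.

Request:
creep_tool(plan=[{"xyz":[-0.08, -0.016, 0]}, {"xyz":[-0.16, -0.03, 0]}, {"xyz":[-0.24, -0.044, 0]}, {"xyz":[-0.32, -0.06, 0]}, {"xyz":[-0.4, -0.074, 0]}, {"xyz":[-0.484, -0.088, 0]}, {"xyz":[-0.484, -0.088, 0]}])

```text
clock: 1.6
tool_pos: [0.5021, 0.0582, 0.2574]
ee_rot: [-3.141, 0.002, 2.185]
wrist_force: [-0.3, 1.5, 0.3]
finger_gap: 0.0006
grasp_force: 0.0
```

Request:
creep_tool(plan=[{"xyz":[0, 0, 0.08]}, {"xyz":[0, 0, 0.16]}, {"xyz":[0, 0, 0.24]}, {"xyz":[0, 0, 0.3]}, {"xyz":[0, 0, 0.32]}, {"xyz":[0, 0, 0.32]}, {"xyz":[0, 0, 0.32]}])

```text
clock: 2.3
tool_pos: [0.5016, 0.0626, 0.099]
ee_rot: [3.14, 0.001, 2.19]
wrist_force: [1.0, 0.2, -0.2]
finger_gap: 0.0001
grasp_force: 0.0
```

Run:
```python
from h import *
from scipy.spatial.transform import Rotation as Ro
import cv2
s=env.read_state();R=Ro.from_euler("xyz",s["ee_rot"]).as_matrix()
print(s["tool_pos"],R.T@(np.array([.5495,-.009,.095])-s["tool_pos"]))
p,d=env.read_camera("scene");cv2.imwrite("pics/s1.png",p[100:350,150:500,::-1])
```

```text
[0.50163929 0.0626321  0.09897034] [-0.08610701 -0.00261901  0.00403627]
```

View pics/s1.png

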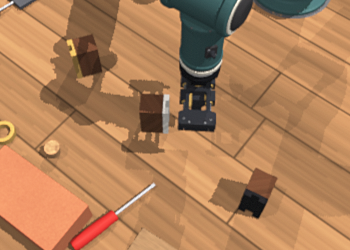

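The crop shows the closed fingers (195,115) right in front of the white face (165,112), lined up with its middle. Now I push along -x of the tool.

To row units: -0.066 m is -0.132, -0.05 m is -0.1.

Request:
creep_tool(plan=[{"xyz":[-0.03, -0.004, 0.008]}, {"xyz":[-0.06, -0.004, 0.008]}, {"xyz":[-0.08, -0.004, 0.008]}, {"xyz":[-0.1, -0.004, 0.008]}, {"xyz":[-0.116, -0.004, 0.008]}, {"xyz":[-0.132, -0.004, 0.008]}])

```text
clock: 2.95
tool_pos: [0.5379, 0.0067, 0.0939]
ee_rot: [3.141, -0.0, 2.189]
wrist_force: [-0.9, 1.9, 1.9]
finger_gap: 0.0005
grasp_force: 1.3
```

Request:
creep_tool(plan=[{"xyz":[-0.014, 0, 0]}, {"xyz":[-0.028, 0, 0]}, {"xyz":[-0.04, 0, 0]}, {"xyz":[-0.048, 0, 0]}, {"xyz":[-0.048, 0, 0]}, {"xyz":[-0.048, 0, 0]}])

```text
clock: 3.55
tool_pos: [0.5511, -0.0123, 0.0934]
ee_rot: [-3.141, -0.0, 2.19]
wrist_force: [-0.6, 0.1, -0.1]
finger_gap: 0.0003
grasp_force: 0.0
```

Run:
```python
from h import *
import cv2
p,d=env.read_camera("scene");cv2.imwrite("pics/s2.png",p[100:350,150:500,::-1])
```

```text
(no output)
```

View pics/s2.png

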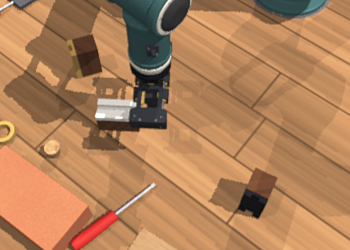

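The crop shows the rest lying down, white grooved face up (115,108), with the fingers just behind it. I back off and rise, then check.

To row units: -0.15 m is -0.3, 0.06 m is 0.12.

Request:
creep_tool(plan=[{"xyz":[0.06, 0, -0.04]}, {"xyz":[0.12, 0, -0.1]}, {"xyz":[0.18, 0, -0.18]}, {"xyz":[0.24, 0, -0.26]}, {"xyz":[0.28, 0, -0.3]}, {"xyz":[0.28, 0, -0.3]}, {"xyz":[0.28, 0, -0.3]}])

```text
clock: 4.3
tool_pos: [0.47, 0.1019, 0.2437]
ee_rot: [3.141, 0.001, 2.191]
wrist_force: [0.5, 0.4, 0.2]
finger_gap: -0.0
grasp_force: 0.0
```

Run:
```python
from h import *
import cv2
p,d=env.read_camera("scene");cv2.imwrite("pics/s3.png",p[100:350,150:500,::-1])
X=cloud("scene",d);q=p.astype(int)
m=(d>0)&(X[...,2]>.045)&(X[...,2]<.07)&(q.min(-1)>110)&(q.max(-1)-q.min(-1)<50)&(abs(X[...,0]-.59)<.1)&(abs(X[...,1]+.07)<.1)
P=X[m];r=cv2.minAreaRect((P[:,:2]*1000).astype(np.float32))
U,S,V=np.linalg.svd(P-P.mean(0),full_matrices=False)
print(m.sum(),np.median(P[:,2]),r,V[2],"moved",np.linalg.norm(np.array(r[0])/1000-[.5495,-.009]))
```

```text
887 0.05770208630514987 ((596.9664916992188, -73.33528137207031), (49.654232025146484, 90.70399475097656), 35.21894454956055) [-0.00549946 -0.00492956 -0.99997273] moved 0.07995058638593881
```

View pics/s3.png

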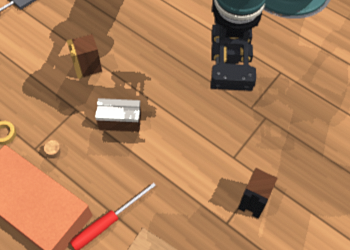

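The rest lies flat, white face level at 58–60 mm, moved 80 mm; the brass-lined rest (85,58) and black-lined rest (258,192) still stand, and the gripper is clear.

```bash
python3 -c "
from plant import env
print(env.hand_in())"
```

```text
the job is handed in; nothing more can be done
None
```

The white-lined rest lies flat with its white grooved face up, about 80 mm from where its centre started. The brass-lined and black-lined rests were not touched, and the job was handed in at about 4.4 s, with no verdict shown.

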